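# Feed the vial rack past the spring gate of the sample changer

## Robot

A 6-joint arm with a two-finger parallel gripper is mounted at the origin on the work surface. World frame = base frame: x ahead of the robot, y to its left, z up, the work surface at z = 0. Lengths are in m, angles in rad, forces in N, time in s.
With the tool pointing down it reaches from about 0.3 to 0.825 m from the base axis. Payload 5.4 kg.
Tool frame: the origin (TCP) lies between the finger pads; the fingertips stand 8 mm ahead of it and the grasp point (between the pads) lies 11 mm behind it; z points along the fingers, y is the line along which they close (so a half turn about z gives the same grasp; the last joint's range is limited). The gripper opens to 92 mm and grips with 3 to 60 N. Pads are 20 mm wide; open, the fingers measure 128 mm over their backs; the gripper's body (75 mm by 189 mm) begins 69 mm behind the grasp point.
Start: joints at [-1.463, 0.158, 1.597, -0, 1.386, -0.21], TCP at [0.18, -0.546, 0.223] pointing down, gripper open.
Joint ranges: [-2.91, 2.91], [-0.94, 2.29], [0.18, 2.7], [-1.29, 4.43], [0.17, 2.64], [-3, 3]. Speed limits (rad/s): [2.57, 2.57, 3.14, 3.14, 3.14, 3.14].

## Interface

Orientations are given as a unit quaternion [x, y, z, w].
In Python, from plant import bot gives the robot as it stands.
- The arm moves only by the tool arm_command, never from a script. Its argument "increments" is a list of rows, each an object with "linear": the shift along the tool's x, y, z in mm, a list of three; "roll": the turn about the tool's z in rad. In form: [{"linear": [dx, dy, dz], "roll": roll}, ...]. A call has 1 to 8 rows; each row shifts and turns the commanded pose from where the row before left it, along the tool's axes as they then stand; what a row does not reach is not made up. A row lasts 1/8 s, in which the tool goes at most 62.5 mm and 10.7 degrees, less where a joint would pass 70% of its speed; a pose out of reach is approached as far as the arm can. A call with a gripper value outside its range is refused whole. "fingers" is the opening, from -1 (shut) to 1 (fully open), set as the call begins (left out, the last holds). The fingers move at their own pace and stop on an object; "grip_force" is the grip in N (left out, the last holds). Time passes only in rows, so rows that do not move let the fingers close. It gives the time, the measured TCP pose, the force, the opening and the grip force at its end, in the units of the state.
- bot.read_state(): the state, without advancing time (a new reading comes with each control period).
- bot.capture(name): name is "scene" or "top" or "wrist"; returns a dict with "color" (384x512x3 uint8, blue, green, red), "mtx" (3x3 intrinsics, pixels), "distortion" ([k1, k2, p1, p2, k3] as OpenCV has them; the pictures are not rectified), "origin" and "attitude" of the camera in the world. Camera axes: x right, y down, z forward; pixel columns grow to the right and rows downward; lengths in m; the calibration is good to about 2 mm. A picture is of the moment at which its call begins. There is no depth.
- bot.hand_in(): hands the job in; it is judged then, once.
The state is a dict: "time": time; "joint_pos": joint angles; "joint_vel": joint speeds; "joint_torque": joint torques, N m; "position": TCP position; "orientation": TCP orientation; "force": force on the tool from outside, world axes, zero at the start; "moment": the same for the moment, N m; "opening": finger opening in m; "finger_force": force on a finger pad.
Only numpy, scipy, OpenCV 4.12 (cv2) and the standard library are available. Lean on these libraries where they do the work, as an engineer would, in place of code of your own. Each camera call takes 0.05 s, during which the arm holds its last target. There are 200 camera calls.

## Task

Load the vial rack into the spectrometer's sample changer: press the red finger bar down with one fingertip so that the red gate arm lifts, and keep it held up while another fingertip pushes the rack along the lane past the gate until it is fully home against the end stop; then let go, so that the gate springs shut behind the rack. Only push the rack, never lift or tip it, do not run it into the gate or let the gate come down on it, and leave everything else on the bench where it is.

Things in the scene. Friction and masses are not known exactly. Their poses are not given: they have to be found in the camera images.
- changer: Sample changer, fixed: cream base plate 365 x 200 mm, top 12 mm above the bench, carrying an open-topped lane. Origin on the bench under mid-lane in the gate's plane. Frame 'changer' (used below): x along the lane in the push direction, y to the finger-bar side, z up. Lane floor z=12 mm; walls 26 mm high, 4 thick, inner faces y=+-33, x=-200 to +100.
- home (a point): Where the rack's origin lies when fully home: changer x=+54, y=0, z=12 mm (lane floor). The end stop's face is at changer x=+100 mm.
- head_edge (a point): Middle of the upper entry edge of the black reading head that bridges the lane's far end: changer x=+66, y=0, z=96 mm. The head spans x=66 to 140, y=-53 to +53 (detector box out to y=-101), underside z=74 mm; the rack's front part goes under it.
- gate (a joint): Angle of the spring gate, rad: 0 shut (springs back by itself), 1.0 limit. Arm and finger bar are one rigid rocker on a rod (radius 4 mm) parallel to the lane at changer y=+48, z=50 mm; pressing the bar down raises the arm. From 0.7 up the arm clears rack and vials, below 0.6 not. A push along the lane cannot open it. Takes 3 N (shut) to 6 N (at 0.8) at mid bar.
- gate_tip (a point): Tip of the red gate arm that crosses one side of the lane. The arm: from the hinge axis (y=+48, z=50 mm in changer) 37 mm to this tip, 5 mm thick along the lane (x=-2.5 to +2.5), 10 tall. Shut, it lies level, tip at y=+11, z=50 mm (arm z=45 to 55), and the lane at y below +11 stays free. At 0.8 rad the tip is at y=+22, z=77 mm, top corner z=80.
- bar_mid (a point): Centre of the upper face of the red flat finger bar beside the lane. The bar runs x=-205 to +20 mm in changer, 4 mm thick, 12 to 46 mm out from the hinge axis; may be pressed and slid along anywhere. At gate angle q it slopes up outward by 0.38-q rad: outer edge z=69 mm when shut; at q=0.8 its middle is at y=+75, z=40 mm. This point: 29 mm out from the axis, x=-92.5 mm.
- rack: Loose white rack with eight capped amber vials, 92 mm long (its x, the push direction), 62 wide, body 40 high, caps up to 52 mm; about 0.35 kg (varies). Origin: centre of its underside. It stands in the lane, its front 20 to 70 mm short of the gate's plane. A blue push plate 38 mm wide, flush with the rear face, rises to 52 mm. When home, its rear face is 8 mm past the gate's plane.
- rack_rear (a point): Point on the rack's flat rear face, the one to push: mid width, 46 mm behind the rack's origin, 40 mm above its underside. It may be pushed from far below this point up to 12 mm above it.
- vial_pink: Loose vial with a pink cap, 16 mm diameter, 48 mm high, upright on the base plate outside the lane, on the side away from the finger bar. Origin: centre of its underside. Leave alone.
- vial_white: Loose vial with a white cap, like the pink one and on the same side. Leave alone.
- mouse: Black computer mouse 105 x 60 x 35 mm on a round red pad. Origin under its centre. Leave alone.
- keyboard: Black keyboard 145 x 420 x 20 mm. Origin under its centre. Leave alone.
- basket: Orange basket of vials 105 x 200 x 60 mm. Origin under its centre. Leave alone.
- keys: Grey key fob 55 x 30 x 12 mm with three keys. Origin under the fob. Leave alone.
- marker: Blue marker pen 130 x 13 mm lying on a notepad. Origin under its centre. Leave alone.
- wash_bottle: White bottle with a red cap, 64 mm diameter, 150 mm high. Origin under its centre. Leave alone.
Not all that is in view belongs to the job. What is meant by the rack is not green, purple or yellow, and is the smaller of those in its own colour.

How it is judged:
By the outcome, as a careful person would: the job done as asked, in the order asked, and still so for the second after the job is handed in, with the robot touching nothing.
It also fails if it takes over 42 s, if anything falls off the work surface, if the arm or the gripper's body presses on something with over 40 N, if the wrist force passes 120 N, or if a joint passes its speed limit or range.

## Working session

There is one attempt and no reset: what is moved stays moved. The work goes in short steps, Python scripts to look and compute and a tool call to move; the robot and the scene stay as the last step left them, time stands still between calls to the robot, and variables do not carry over. Pictures are saved under pics/ and viewed, at most 10 in all, crops included, and the job is handed in when it is done.

Besides the shell and the picture viewer there is one more tool, called after ">>>" as name([rows], argument=value, ...), one row to a line, values as JSON. arm_command: Moves the arm, as the interface text tells. Its arguments: {"type":"object","properties":{"increments":{"type":"array","items":{"type":"object","properties":{"linear":{"type":"array","items":{"type":"number"}},"roll":{"type":"number"}}}},"fingers":{"type":"number"},"grip_force":{"type":"number"}},"required":["increments"]}

```bash
mkdir -p pics; cat > h.py <<'E'
import numpy as np, cv2
from plant import bot
from scipy.spatial.transform import Rotation as R
def rot(a):
    a=np.array(a,float); return a if a.shape==(3,3) else R.from_quat(a).as_matrix()
def ray(c,px):
    u=cv2.undistortPoints(np.array(px,float).reshape(-1,1,2),np.array(c["mtx"]),np.array(c["distortion"])).reshape(-1,2)
    return np.array(c["origin"],float),np.c_[u,np.ones(len(u))]@rot(c["attitude"]).T
def onz(c,px,z):
    o,d=ray(c,px); return o+d*((z-o[2])/d[:,2])[:,None]
def proj(c,P):
    Rm=rot(c["attitude"]).T; t=-Rm@np.array(c["origin"],float)
    return cv2.projectPoints(np.array(P,float).reshape(-1,3),cv2.Rodrigues(Rm)[0],t,np.array(c["mtx"]),np.array(c["distortion"]))[0].reshape(-1,2)
E
python3 - <<'E'
from h import *
import pickle
cs={n:bot.capture(n) for n in("scene","top")}
pickle.dump(cs,open('c0.pkl','wb'))
for n,c in cs.items():
    cv2.imwrite(f'pics/{n}0.png',cv2.resize(c["color"],(800,600))); print(n,c["origin"],c["attitude"],c["mtx"])
print(bot.read_state())
E
```

```text
scene [ 1.3817868  -0.10539561  1.06205618] [ 0.69744644  0.63500477 -0.22660046 -0.24287782] [[422.96373473   0.         259.67050612]
 [  0.         422.96373473 189.04043618]
 [  0.           0.           1.        ]]
top [ 0.51734398 -0.04946729  1.18502848] [-0.70405774  0.70996232 -0.01094995  0.011675  ] [[370.23327805   0.         265.55240421]
 [  0.         370.23327805 190.56917479]
 [  0.           0.           1.        ]]
{'time': 0.1, 'joint_pos': array([-1.46308068e+00,  1.58945415e-01,  1.59807401e+00, -1.95187315e-05,
        1.38617670e+00, -2.10110060e-01]), 'joint_vel': array([-0.00149431, -0.00166739, -0.00017658,  0.00050369, -0.00106768,
        0.00031164]), 'joint_torque': array([-9.31669492e-04, -3.86506283e+01, -3.22958887e+01,  7.01959594e-02,
        3.40475002e-02, -4.26315648e-05]), 'position': array([ 0.17959881, -0.54567308,  0.22175634]), 'orientation': array([ 9.87399300e-01,  1.58246579e-01,  3.14491612e-05, -8.01175526e-04]), 'force': array([-0.64080764,  1.39101972, -0.19405811]), 'moment': array([ 0.03524676, -0.02867402, -0.04827529]), 'finger_force': 0.0, 'opening': 0.09202416988450386}
```

View pics/scene0.png

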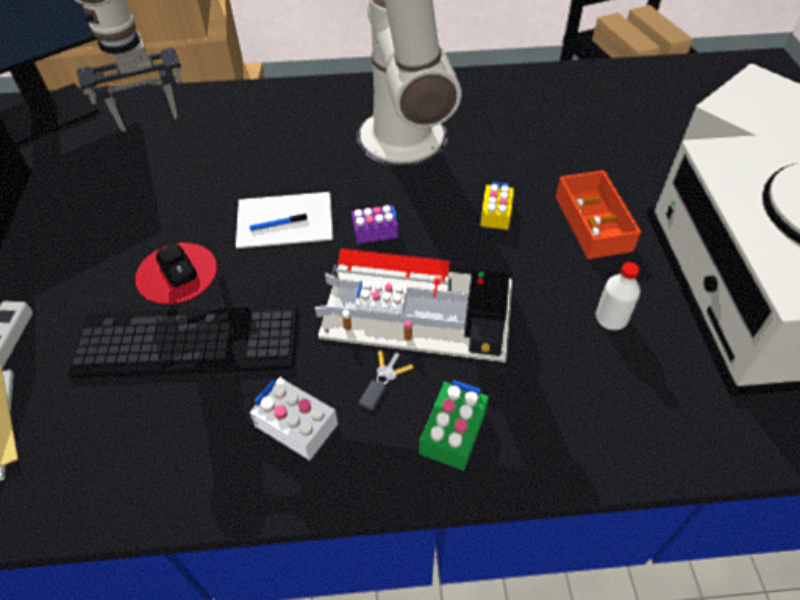

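View pics/top0.png

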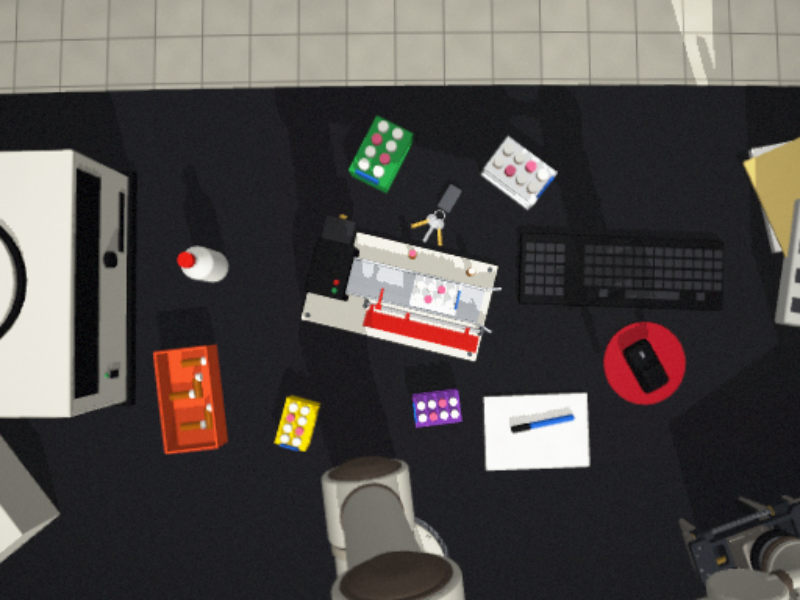

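White rack candidates (800x600 top view): the small white one in the lane at (435,292) and the larger white one at (520,172). Green (380,153), yellow (297,423) and purple (437,408) are excluded by colour. I choose the lane rack. The push direction is image-left, towards the black head, and the bar is on the robot's side. Next I measure the frame from the bar and plate, then check with a close crop.

```bash
cat > m.py <<'E'
from h import *
import pickle
c=pickle.load(open('c0.pkl','rb'))["top"]; im=c["color"]
hsv=cv2.cvtColor(im,cv2.COLOR_BGR2HSV)
red=(((hsv[...,0]<8)|(hsv[...,0]>172))&(hsv[...,1]>150)&(hsv[...,2]>90)).astype(np.uint8)
roi=np.zeros_like(red); roi[180:235,225:315]=1; red*=roi
bar=cv2.morphologyEx(red,cv2.MORPH_OPEN,np.ones((5,5)))
r=cv2.minAreaRect(np.argwhere(bar>0)[:,::-1].astype(np.float32).reshape(-1,1,2)); print("bar rect",r)
ctr=np.array(r[0]); bx=cv2.boxPoints(r)
# direction from the long edges of the bar; each edge cast at its own height
P=onz(c,bx,0.0617); e=P[:,:2]
L=[(np.linalg.norm(e[i]-e[(i+1)%4]),i) for i in range(4)]; print("edges mm",[round(l*1e3) for l,_ in L])
i=max(L)[1]; d=e[(i+1)%4]-e[i]; d/=np.linalg.norm(d); d*=np.sign(d[1])
n=np.array([-d[1],d[0]])
m=onz(c,[ctr],0.0627)[0,:2]   # bar middle: changer x=-92.5,y=75.5
O=m-d*(-.0925)-n*.075
print("yaw deg",np.degrees(np.arctan2(d[1],d[0])),"O",O)
W=lambda p: np.r_[O+d*p[0]+n*p[1],p[2]]
T=lambda p: np.c_[(p[:,:2]-O)@d,(p[:,:2]-O)@n]
blue=((hsv[...,0]>100)&(hsv[...,0]<130)&(hsv[...,1]>120)&(hsv[...,2]>80)).astype(np.uint8); blue[:,:284]=0;blue[:,305:]=0;blue[:175]=0;blue[205:]=0
q=np.argwhere(blue>0)[:,::-1]; print("blue px",q.mean(0),len(q),"changer",T(onz(c,[q.mean(0)],.062))*1e3)
pts=[[-.205,.0907,.069],[.02,.0907,.069],[0,.011,.055],[.066,-.053,.096],[.066,.053,.096],[-.2,.033,.038],[-.2,-.033,.038],[.1,-.033,.038]]
s=6;x0,y0=190,125;cr=cv2.resize(im[y0:y0+110,x0:x0+133],None,fx=s,fy=s)
for p in pts+[[-.225,.1,.012],[-.225,-.1,.012],[.14,.1,.012],[.14,-.1,.012]]:
    u=(proj(c,W(np.array(p)))[0]-[x0,y0]+.5)*s; cv2.circle(cr,tuple(int(v) for v in u),4,(0,255,0),1)
cv2.imwrite('pics/crop1.png',cr)
E
python3 m.py
```

```text
bar rect ((269.149169921875, 211.3846435546875), (73.74280548095703, 10.92595100402832), 13.626993179321289)
edges mm [33, 224, 33, 223]
yaw deg 75.90152822715582 O [0.58539775 0.01261376]
blue px [292.375  191.6875] 16 changer [[-146.97552904    0.38959411]]
```

View pics/crop1.png

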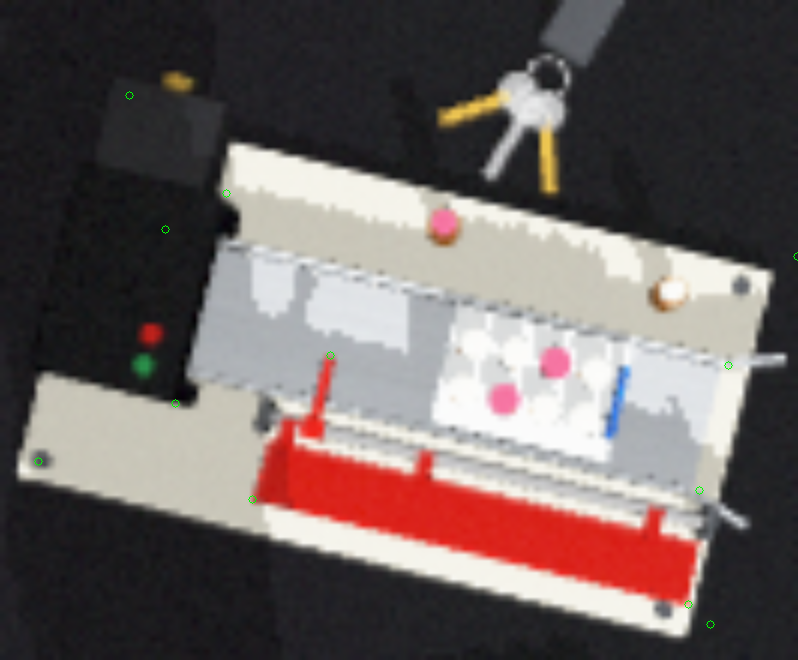

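```bash
cat >> h.py <<'E'
O=np.array([.5854,.0126]); yaw=np.radians(75.9)
def fr(): d=np.array([np.cos(yaw),np.sin(yaw)]); return d,np.array([-d[1],d[0]])
def toW(p): d,n=fr(); return np.r_[O+d*p[0]+n*p[1],p[2]]
def toC(P): d,n=fr(); P=np.atleast_2d(P); return np.c_[(P[:,:2]-O)@d,(P[:,:2]-O)@n,P[:,2]]
def plan(p):
    s=bot.read_state(); Rm=rot(s["orientation"]); 
    print("t",s["time"],"chg pos mm",(toC(s["position"])*1e3).round(1),"F chg",s["force"].round(1),"open",s["opening"])
    print("lin in tool mm",(Rm.T@(toW(p)-s["position"])*1e3).round(1),"yaw err deg",np.degrees(yaw-np.arctan2(Rm[1,0],Rm[0,0])),"z",Rm[:,2].round(3))
E
python3 -c "
from h import *
plan([-.19,.037,.222]); print(toW([-.19,.037,.2]))"
```

```text
t 0.1 chg pos mm [[-640.3  257.6  221.8]] F chg [-0.6  1.4 -0.2] open 0.09202416988450386
lin in tool mm [ 4.271e+02 -2.627e+02  3.000e-01] yaw err deg 57.689736268088254 z [-0.     0.002 -1.   ]
[ 0.50322788 -0.16266193  0.2       ]
```

>>> arm_command([
  {"linear": [25, -15, 0]},
  {"linear": [40, -25, 0]},
  {"linear": [40, -25, 0]},
  {"linear": [40, -25, 0]},
  {"linear": [40, -25, 0]},
  {"linear": [40, -25, 0]},
  {"linear": [40, -25, 0]},
  {"linear": [40, -25, 0]},
], fingers=0.26)

```text
validation failed for argument at $.in...
```

>>> arm_command([
  {"linear": [40, -25, 0]},
  {"linear": [40, -25, 0]},
  {"linear": [25, -15, 0]},
  {"linear": [0, 0, 0], "roll": -0.16},
  {"linear": [0, 0, 0], "roll": -0.17},
  {"linear": [0, 0, 0], "roll": -0.17},
  {"linear": [0, 0, 0], "roll": -0.17},
  {"linear": [0, 0, 0], "roll": -0.17},
])

```text
validation failed for argument at $.in...
```

>>> arm_command([
  {"linear": [0, 0, 0], "roll": -0.17},
  {"linear": [0, 0, 0]},
  {"linear": [0, 0, 0]},
])

```text
validation failed for argument at $.in...
```

```bash
python3 - <<'E'
from h import *
import pickle
plan([-.19,.037,.16])
c=bot.capture("wrist"); t=bot.capture("top"); pickle.dump((c,t,bot.read_state()),open('c1.pkl','wb'))
im=cv2.resize(c["color"],(800,600)); f=800/512
for p in [[-.205,.0907,.069],[-.205,.059,.0545],[.02,.0907,.069],[0,.011,.055],[-.2,.033,.038],[-.2,-.033,.038],[-.147,0,.064],[-.147,.031,.052],[-.147,-.031,.052],[.066,.053,.096],[.066,-.053,.096]]:
    cv2.circle(im,tuple(int(v) for v in proj(c,toW(p))[0]*f),4,(0,255,0),1)
cv2.imwrite('pics/w1.png',im); print(c["origin"])
E
```

```text
t 0.1 chg pos mm [[-640.3  257.6  221.8]] F chg [-0.6  1.4 -0.2] open 0.09202416988450386
lin in tool mm [ 427.1 -262.6   62.3] yaw err deg 57.689736268088254 z [-0.     0.002 -1.   ]
[ 0.25430608 -0.52136694  0.38349984]
```

View pics/w1.png

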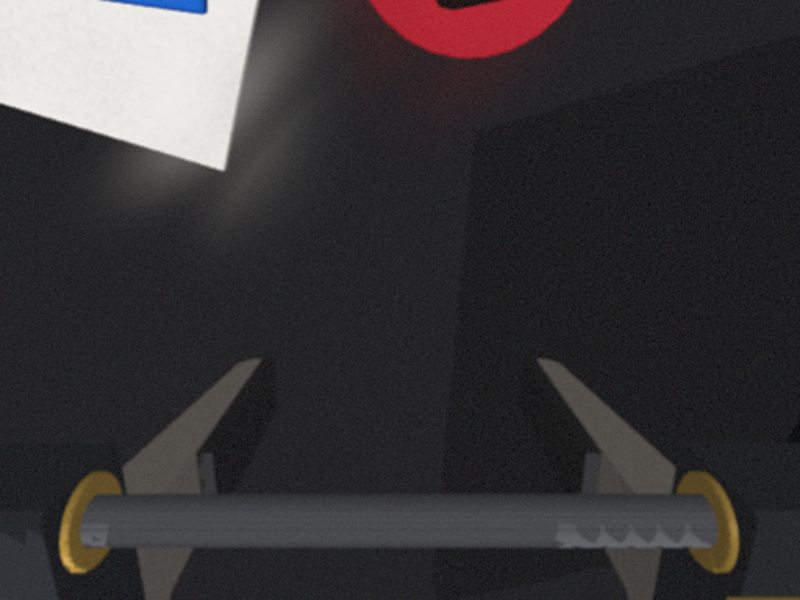

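The moves were refused, so the arm has not moved and this wrist picture shows only the bench and mouse pad. Every row probably needs a roll value, so I'll retry with one.

>>> arm_command([
  {"linear": [25, -15, 0], "roll": 0},
  {"linear": [40, -25, 0], "roll": 0},
  {"linear": [40, -25, 0], "roll": 0},
  {"linear": [40, -25, 0], "roll": 0},
  {"linear": [40, -25, 0], "roll": 0},
  {"linear": [40, -25, 0], "roll": 0},
  {"linear": [40, -25, 0], "roll": 0},
  {"linear": [40, -25, 0], "roll": 0},
], fingers=0.26)

```text
time: 1.2
position: [0.4108, -0.269, 0.2225]
orientation: [0.987, 0.158, 0.0, 0.0]
force: [0.1, 0.1, 0.8]
opening: 0.0578
finger_force: 0.0
```

>>> arm_command([
  {"linear": [40, -25, 0], "roll": 0},
  {"linear": [40, -25, 0], "roll": 0},
  {"linear": [40, -22, 0], "roll": 0},
  {"linear": [0, 0, 0], "roll": -0.16},
  {"linear": [0, 0, 0], "roll": -0.17},
  {"linear": [0, 0, 0], "roll": -0.17},
  {"linear": [0, 0, 0], "roll": -0.17},
  {"linear": [0, 0, 0], "roll": -0.17},
])

```text
time: 2.2
position: [0.5014, -0.1644, 0.2224]
orientation: [0.836, 0.549, -0.0, -0.0]
force: [0.0, -0.1, 0.6]
opening: 0.0579
finger_force: 0.0
```

>>> arm_command([
  {"linear": [0, 0, 0], "roll": -0.167},
  {"linear": [0, 0, 0], "roll": 0},
  {"linear": [0, 0, 0], "roll": 0},
])

```text
time: 2.58
position: [0.5014, -0.1645, 0.2225]
orientation: [0.789, 0.614, -0.0, -0.0]
force: [0.8, 0.3, -0.7]
opening: 0.0577
finger_force: 0.0
```

```bash
cat > w.py <<'E'
from h import *
import pickle,sys
plan([-.19,.037,.16])
c=bot.capture("wrist"); t=bot.capture("top"); pickle.dump((c,t,bot.read_state()),open('c1.pkl','wb'))
im=cv2.resize(c["color"],(800,600)); f=800/512
for p in [[-.205,.0907,.069],[-.205,.059,.0545],[.02,.0907,.069],[0,.011,.055],[-.2,.033,.038],[-.2,-.033,.038],[-.147,0,.064],[-.147,.031,.052],[-.147,-.031,.052],[.066,.053,.096],[.066,-.053,.096]]:
    cv2.circle(im,tuple(int(v) for v in proj(c,toW(p))[0]*f),4,(0,255,0),1)
cv2.imwrite(f'pics/{sys.argv[1]}.png',im)
E
python3 w.py w2
```

```text
t 2.575 chg pos mm [[-192.2   38.3  222.5]] F chg [ 0.8  0.3 -0.7] open 0.05768856104951994
lin in tool mm [ 2.2  1.3 62.5] yaw err deg 0.1494519257505101 z [-0.  0. -1.]
```

View pics/w2.png

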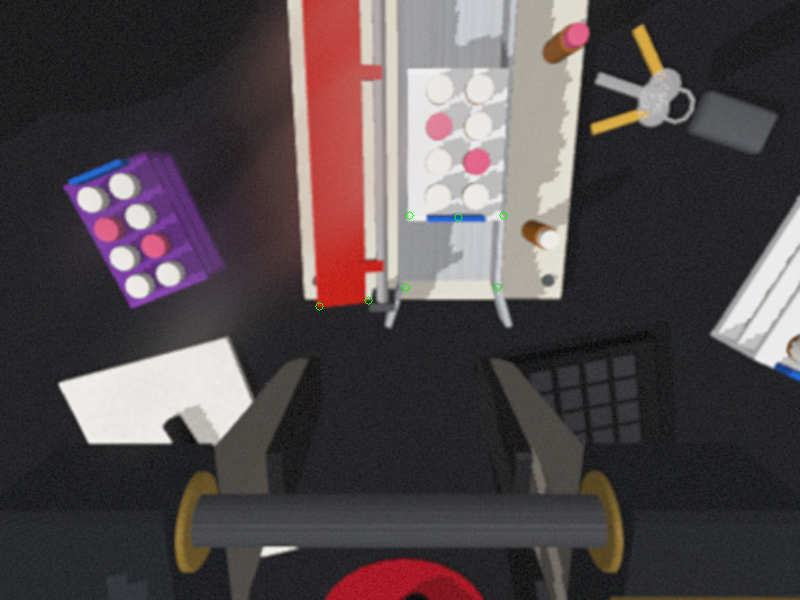

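The overlay lands on the bar corners (320,306) and (368,300), the wall ends, and the blue plate's rear at (456,217). The frame and the rack are confirmed, so a quick yaw check comes next.

```bash
python3 - <<'E'
from h import *
import pickle
c,t,s=pickle.load(open('c1.pkl','rb'))
f=512/800
px=np.array([[303,298],[290,0],[562,298],[588,0],[303+5,298]])*f
print((toC(onz(c,px,.012))*1e3).round(1))
print((toC(onz(c,np.array([[427,218],[485,220]])*f,.060))*1e3).round(1))
print((toC(onz(c,np.array([[411,216],[507,220]])*f,.052))*1e3).round(1))
E
```

```text
[[-214.4  112.5   12. ]
 [ -10.   109.9   12. ]
 [-214.7  -88.6   12. ]
 [ -10.4  -87.4   12. ]
 [-214.4  108.7   12. ]]
[[-148.    19.8   60. ]
 [-149.3  -17.7   60. ]]
[[-147.5   30.    52. ]
 [-150.2  -33.7   52. ]]
```

>>> arm_command([
  {"linear": [10, 0.5, 20], "roll": 0},
  {"linear": [10, 0.8, 35], "roll": 0},
  {"linear": [0, 0, 40], "roll": 0},
  {"linear": [0, 0, 30], "roll": 0},
  {"linear": [0, 0, 15], "roll": 0},
  {"linear": [0, 0, 0], "roll": 0},
])

```text
time: 3.42
position: [0.5072, -0.1452, 0.082]
orientation: [0.789, 0.615, -0.0, -0.001]
force: [-0.0, 0.1, 0.2]
opening: 0.0579
finger_force: 0.0
```

>>> arm_command([
  {"linear": [0, 0, 5], "roll": 0},
  {"linear": [0, 0, 5], "roll": 0},
  {"linear": [0, 0, 5], "roll": 0},
  {"linear": [0, 0, 5], "roll": 0},
  {"linear": [0, 0, 5], "roll": 0},
  {"linear": [0, 0, 4], "roll": 0},
  {"linear": [0, 0, 0], "roll": 0},
])

```text
time: 4.3
position: [0.5074, -0.1455, 0.0539]
orientation: [0.788, 0.615, -0.0, -0.0]
force: [-3.0, 1.4, 7.8]
opening: 0.0578
finger_force: 4.1
```

```bash
python3 - <<'E'
from h import *
plan([-.172,.037,.052])
def tip(q): # upper inner corner & arm tip centre
    return [0,.048-.037*np.cos(q)+0, .05+.037*np.sin(q)]
t=bot.capture("top"); s=bot.capture("scene")
out=[]
for c in (s,t):
    u0=proj(c,toW([-.06,.05,.06]))[0].astype(int); 
    x0,y0=u0[0]-60,u0[1]-45
    cr=cv2.resize(c["color"][y0:y0+90,x0:x0+120],None,fx=6.6,fy=6.6,interpolation=cv2.INTER_CUBIC)[:, :790]
    for q,col in((0,(255,255,0)),(.7,(0,255,255)),(.85,(0,255,0)),(1,(255,0,255))):
        u=(proj(c,toW(tip(q)))[0]-[x0,y0]+.5)*6.6; cv2.circle(cr,tuple(int(v) for v in u),3,col,1)
    out.append(cv2.resize(cr,(560,300) if 0 else None,fx=.5,fy=.5))
cv2.imwrite('pics/g1.png',np.vstack(out)); print(np.vstack(out).shape)
E
```

```text
t 4.3 chg pos mm [[-172.3   37.2   53.9]] F chg [-3.   1.4  7.8] open 0.05779111684885795
lin in tool mm [0.3 0.2 1.9] yaw err deg -0.0184730580198861 z [-0.001  0.    -1.   ]
(594, 395, 3)
```

View pics/g1.png

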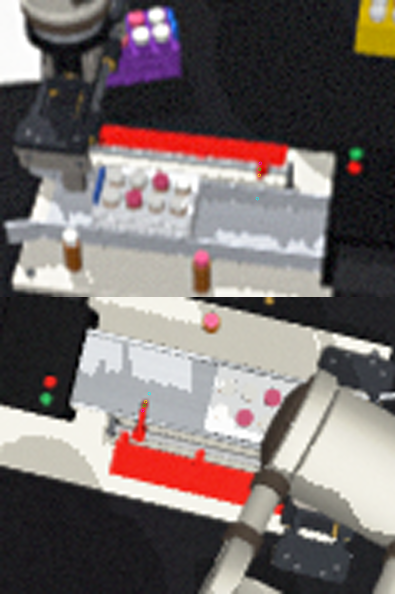

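The gate is visibly lifted in both views (red arm near (258,172) above and (144,410) below). I'll put a number on the angle.

```bash
cat > q.py <<'E'
from h import *
# red pixels near gate plane, compare extent in the direction of arm
def gate(save=None):
  for n in("top","scene"):
    c=bot.capture(n); im=c["color"].astype(float)
    h=cv2.cvtColor(c["color"],cv2.COLOR_BGR2HSV)
    m=(((h[...,0]<8)|(h[...,0]>172))&(h[...,1]>140)&(h[...,2]>80))
    def corners(q):
        e=np.array([-np.cos(q),np.sin(q)]);p=np.array([np.sin(q),np.cos(q)])
        return [toW(np.r_[0,np.array([.048,.05])+.037*e+s*.005*p]) for s in(-1,1)]
    hp=proj(c,toW([0,.048,.05]))[0]
    ts={q:proj(c,corners(q)) for q in(0,.6,.7,.8,.9,1.)}
    ax=ts[0].mean(0)-hp; ax/=np.linalg.norm(ax)
    px=np.argwhere(m)[:,::-1]; r=px-hp; a=r@ax; b=np.abs(r@[-ax[1],ax[0]])
    k=(b<5)&(a<20)&(a>-3); print(n,"red extent px",np.sort(a[k])[-4:].round(1),{q:((v-hp)@ax).max().round(1) for q,v in ts.items()})
gate()
E
python3 q.py
```

```text
top red extent px [6.7 7.7 8.6 8.9] {0: np.float64(12.1), 0.6: np.float64(11.0), 0.7: np.float64(10.5), 0.8: np.float64(9.8), 0.9: np.float64(9.0), 1.0: np.float64(8.1)}
scene red extent px [1.2 1.4 1.5 2.5] {0: np.float64(10.3), 0.6: np.float64(4.9), 0.7: np.float64(3.7), 0.8: np.float64(2.6), 0.9: np.float64(1.3), 1.0: np.float64(0.1)}
```

q ≈ 0.85 and held. Now the push.

>>> arm_command([
  {"linear": [4, 0, 0], "roll": 0},
  {"linear": [5, 0, 0], "roll": 0},
  {"linear": [5, 0, 0], "roll": 0},
  {"linear": [6, 0, 0], "roll": 0},
  {"linear": [7, 0, 0], "roll": 0},
  {"linear": [7, 0, 0], "roll": 0},
  {"linear": [7, 0, 0], "roll": 0},
  {"linear": [4, 0, 0], "roll": 0},
])

```text
time: 5.5
position: [0.519, -0.1044, 0.055]
orientation: [0.788, 0.616, -0.002, 0.002]
force: [-5.2, -8.4, 8.2]
opening: 0.0579
finger_force: 5.5
```

```bash
python3 - <<'E'
from q import gate
from h import *
plan([-.002,.037,.054])
c=bot.capture("scene"); u0=proj(c,toW([-.06,.0,.06]))[0].astype(int); x0,y0=u0[0]-65,u0[1]-45
cv2.imwrite('pics/g2.png',cv2.resize(c["color"][y0:y0+90,x0:x0+130],None,fx=6,fy=6,interpolation=cv2.INTER_CUBIC))
E
```

```text
top red extent px [7.7 8.6 8.9 9.8] {0: np.float64(12.1), 0.6: np.float64(11.0), 0.7: np.float64(10.5), 0.8: np.float64(9.8), 0.9: np.float64(9.0), 1.0: np.float64(8.1)}
scene red extent px [1.4 1.5 2.4 2.5] {0: np.float64(10.3), 0.6: np.float64(4.9), 0.7: np.float64(3.7), 0.8: np.float64(2.6), 0.9: np.float64(1.3), 1.0: np.float64(0.1)}
t 5.6 chg pos mm [[-129.3   35.9   55. ]] F chg [-4.  -6.6  8.1] open 0.058054337666767306
lin in tool mm [127.3  -0.9   0.4] yaw err deg -0.09665524069291433 z [ 0.001 -0.005 -1.   ]
```

View pics/g2.png

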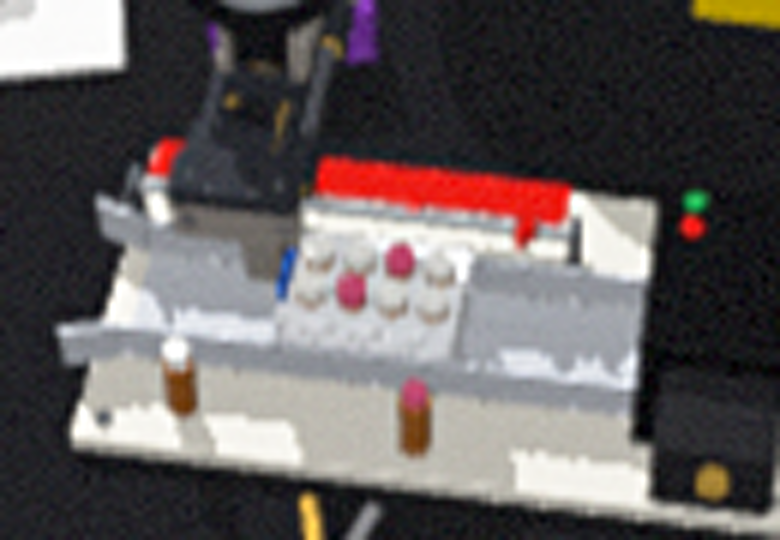

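>>> arm_command([
  {"linear": [4, -0.5, 0.7], "roll": 0},
  {"linear": [7, 0, 0.5], "roll": 0},
  {"linear": [8, 0, 0], "roll": 0},
  {"linear": [8, 0, 0], "roll": 0},
  {"linear": [8, 0, 0], "roll": 0},
  {"linear": [8, 0, 0], "roll": 0},
  {"linear": [8, 0, 0], "roll": 0},
  {"linear": [6, 0, 0], "roll": 0},
])

```text
time: 6.65
position: [0.5334, -0.0501, 0.0549]
orientation: [0.788, 0.616, -0.002, 0.004]
force: [-6.3, -12.8, 13.3]
opening: 0.0576
finger_force: 7.4
```

```bash
python3 - <<'E'
from q import gate
from h import *
plan([-.002,.037,.054])
E
```

```text
top red extent px [] {0: np.float64(12.1), 0.6: np.float64(11.0), 0.7: np.float64(10.5), 0.8: np.float64(9.8), 0.9: np.float64(9.0), 1.0: np.float64(8.1)}
scene red extent px [1.4 1.5 2.5 9.6] {0: np.float64(10.3), 0.6: np.float64(4.9), 0.7: np.float64(3.7), 0.8: np.float64(2.6), 0.9: np.float64(1.3), 1.0: np.float64(0.1)}
t 6.75 chg pos mm [[-72.8  35.2  54.8]] F chg [-4.3 -9.  13.1] open 0.05782468756171131
lin in tool mm [70.8 -1.7  0.4] yaw err deg -0.09960612325510758 z [ 0.003 -0.006 -1.   ]
```

>>> arm_command([
  {"linear": [4, -0.5, 0], "roll": 0},
  {"linear": [7, -0.5, 0], "roll": 0},
  {"linear": [8, 0, 0], "roll": 0},
  {"linear": [8, 0, 0], "roll": 0},
  {"linear": [8, 0, 0], "roll": 0},
  {"linear": [8, 0, 0], "roll": 0},
  {"linear": [6, 0, 0], "roll": 0},
  {"linear": [4, 0, 0], "roll": 0},
])

```text
time: 7.75
position: [0.5452, 0.0018, 0.0547]
orientation: [0.788, 0.616, -0.001, 0.003]
force: [-6.5, -12.0, 13.7]
opening: 0.0585
finger_force: 7.4
```

```bash
python3 - <<'E'
from q import gate
from h import *
plan([-.002,.037,.054])
c=bot.capture("scene"); u0=proj(c,toW([-.0,.0,.06]))[0].astype(int); x0,y0=u0[0]-65,u0[1]-45
cv2.imwrite('pics/g3.png',cv2.resize(c["color"][y0:y0+90,x0:x0+130],None,fx=6,fy=6,interpolation=cv2.INTER_CUBIC))
E
```

```text
top red extent px [] {0: np.float64(12.1), 0.6: np.float64(11.0), 0.7: np.float64(10.5), 0.8: np.float64(9.8), 0.9: np.float64(9.0), 1.0: np.float64(8.1)}
scene red extent px [-2.4 -2.2 -2.1] {0: np.float64(10.3), 0.6: np.float64(4.9), 0.7: np.float64(3.7), 0.8: np.float64(2.6), 0.9: np.float64(1.3), 1.0: np.float64(0.1)}
t 7.85 chg pos mm [[-19.8  36.3  54.6]] F chg [ -5.  -10.8  12. ] open 0.057789707195159856
lin in tool mm [17.8 -0.6  0.5] yaw err deg -0.08305590774390725 z [ 0.002 -0.006 -1.   ]
```

View pics/g3.png

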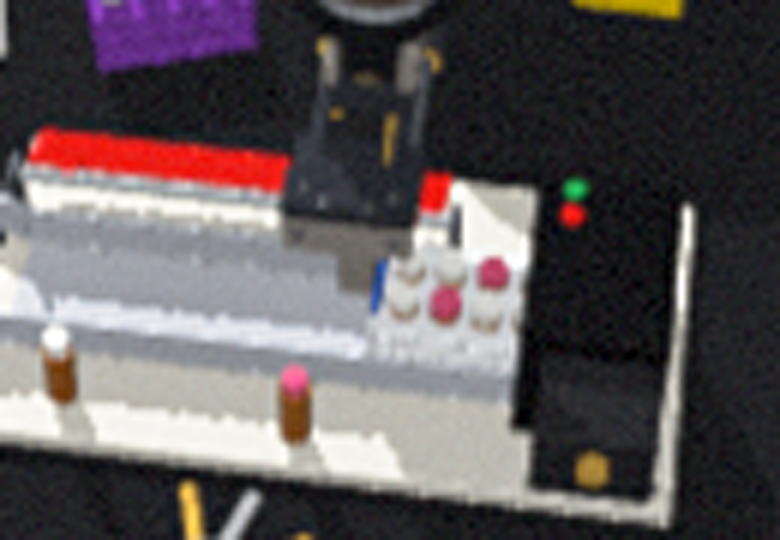

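The rack's front is under the head (518,320), the gate is still up, and about 18 mm remain. I'll close it slowly and watch the force.

>>> arm_command([
  {"linear": [3, -0.3, 0], "roll": 0},
  {"linear": [4, 0, 0], "roll": 0},
  {"linear": [4, 0, 0], "roll": 0},
  {"linear": [3, 0, 0], "roll": 0},
  {"linear": [2, 0, 0], "roll": 0},
  {"linear": [1, 0, 0], "roll": 0},
])

```text
time: 8.65
position: [0.5489, 0.0184, 0.0545]
orientation: [0.788, 0.615, -0.001, 0.003]
force: [-6.1, -12.2, 13.2]
opening: 0.0579
finger_force: 7.2
```

>>> arm_command([
  {"linear": [1, 0, 0], "roll": 0},
  {"linear": [1, 0, 0], "roll": 0},
  {"linear": [1, 0, 0], "roll": 0},
])

```text
time: 9.02
position: [0.5491, 0.0188, 0.0546]
orientation: [0.788, 0.615, -0.003, 0.004]
force: [-9.0, -22.6, 14.0]
opening: 0.0579
finger_force: 12.7
```

>>> arm_command([
  {"linear": [1, 0, 0], "roll": 0},
  {"linear": [1, 0, 0], "roll": 0},
  {"linear": [0, 0, 0], "roll": 0},
])

```text
time: 9.4
position: [0.5494, 0.0191, 0.0546]
orientation: [0.788, 0.615, -0.004, 0.005]
force: [-10.6, -26.7, 14.5]
opening: 0.0579
finger_force: 15.7
```

>>> arm_command([
  {"linear": [-4, 0, 0], "roll": 0},
  {"linear": [-6, 0, 0], "roll": 0},
  {"linear": [-8, 0, 0], "roll": 0},
  {"linear": [-8, 0, 0], "roll": 0},
  {"linear": [-8, 0, 0], "roll": 0},
  {"linear": [-8, 0, 0], "roll": 0},
  {"linear": [-6, 0, 0], "roll": 0},
  {"linear": [0, 0, 0], "roll": 0},
])

```text
time: 10.4
position: [0.5374, -0.0188, 0.053]
orientation: [0.789, 0.615, 0.001, -0.001]
force: [-2.7, 5.3, 6.1]
opening: 0.058
finger_force: 3.9
```

>>> arm_command([
  {"linear": [0, 0, -5], "roll": 0},
  {"linear": [0, 0, -6], "roll": 0},
  {"linear": [0, 0, -6], "roll": 0},
  {"linear": [0, 0, -8], "roll": 0},
  {"linear": [0, 0, -15], "roll": 0},
  {"linear": [0, 0, -30], "roll": 0},
  {"linear": [0, 0, -40], "roll": 0},
  {"linear": [0, 0, -30], "roll": 0},
])

```text
time: 11.4
position: [0.5376, -0.0202, 0.1949]
orientation: [0.789, 0.615, 0.0, 0.001]
force: [-0.7, -0.5, -0.0]
opening: 0.0578
finger_force: 0.0
```

>>> arm_command([
  {"linear": [-20, 0, -10], "roll": 0},
  {"linear": [-40, 0, 0], "roll": 0},
  {"linear": [-40, 0, 0], "roll": 0},
  {"linear": [-30, 0, 0], "roll": 0},
  {"linear": [0, 0, 0], "roll": 0},
])

```text
time: 12.02
position: [0.5052, -0.1475, 0.203]
orientation: [0.789, 0.614, -0.0, 0.0]
force: [-0.9, 0.3, 0.1]
opening: 0.0579
finger_force: 0.0
```

```bash
python3 - <<'E'
from q import gate
from h import *
gate()
out=[]
for n in("scene","wrist"):
    c=bot.capture(n)
    if n=="scene":
        u0=proj(c,toW([-.0,.0,.06]))[0].astype(int); x0,y0=u0[0]-65,u0[1]-45
        im=cv2.resize(c["color"][y0:y0+90,x0:x0+130],(400,300),interpolation=cv2.INTER_CUBIC)
    else:
        im=c["color"].copy()
        for p in[[.008,.019,.064],[.008,-.019,.064],[0,.011,.055]]: cv2.circle(im,tuple(int(v) for v in proj(c,toW(p))[0]),3,(0,255,0),1)
        im=cv2.resize(im,(400,300))
    out.append(im)
cv2.imwrite('pics/g4.png',cv2.resize(np.hstack(out),(800,300)))
E
```

```text
top red extent px [ 8.9  9.8 10.8 11. ] {0: np.float64(12.1), 0.6: np.float64(11.0), 0.7: np.float64(10.5), 0.8: np.float64(9.8), 0.9: np.float64(9.0), 1.0: np.float64(8.1)}
scene red extent px [7.5 8.5 8.6 9.4] {0: np.float64(10.3), 0.6: np.float64(4.9), 0.7: np.float64(3.7), 0.8: np.float64(2.6), 0.9: np.float64(1.3), 1.0: np.float64(0.1)}
top red extent px [ 8.9  9.8 10.8 11. ] {0: np.float64(12.1), 0.6: np.float64(11.0), 0.7: np.float64(10.5), 0.8: np.float64(9.8), 0.9: np.float64(9.0), 1.0: np.float64(8.1)}
scene red extent px [7.5 8.5 8.6 9.4] {0: np.float64(10.3), 0.6: np.float64(4.9), 0.7: np.float64(3.7), 0.8: np.float64(2.6), 0.9: np.float64(1.3), 1.0: np.float64(0.1)}
```

View pics/g4.png

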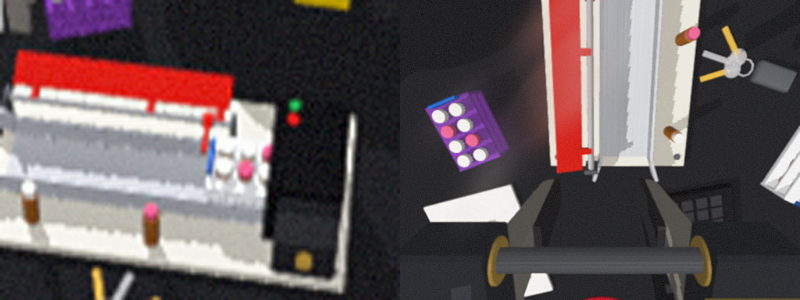

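The gate arm is down at (207,135), with the blue plate just beyond it at (211,155). I'll verify the rack's x and the shut angle against the starting image.

```bash
python3 - <<'E'
from h import *
import pickle
c0=pickle.load(open('c0.pkl','rb')); 
for n in("top","scene"):
    c=bot.capture(n)
    for k,cc,x in(("before",c0[n],-.148),("after",c,.008)):
        h=cv2.cvtColor(cc["color"],cv2.COLOR_BGR2HSV); g=proj(cc,toW([x,0,.062]))[0]
        b=np.argwhere((h[...,0]>100)&(h[...,0]<130)&(h[...,1]>110)&(h[...,2]>70))[:,::-1]
        b=b[np.linalg.norm(b-g,axis=1)<12]
        print(n,k,len(b),(toC(onz(cc,[b.mean(0)],.061))*1e3).round(1))
        gp=proj(cc,toW([0,.011,.05]))[0]; r=np.argwhere(((h[...,0]<8)|(h[...,0]>172))&(h[...,1]>140)&(h[...,2]>80))[:,::-1]
        d=np.linalg.norm(r-gp,axis=1); print("   red nearest to shut tip px",d.min().round(2),r[d.argmin()])
E
```

```text
top before 16 [[-147.     0.3   61. ]]
   red nearest to shut tip px 1.14 [245 185]
top after 21 [[ 9.3 -1.5 61. ]]
   red nearest to shut tip px 1.14 [245 185]
scene before 19 [[-146.7   -3.7   61. ]]
   red nearest to shut tip px 0.63 [278 189]
scene after 17 [[ 9.8 -4.1 61. ]]
   red nearest to shut tip px 0.63 [278 189]
```

The gate pixels match the shut state. The plate's mid-thickness is at x ≈ +9.3 mm, which puts the rear face at about +8, so the rack is home.

```bash
python3 -c "
from plant import bot
print(bot.hand_in())"
```

```text
the job is handed in; nothing more can be done
None
```

The rack is home against the end stop, its rear face about 8 mm past the gate's plane. The gate has sprung shut behind it and the job was handed in after about 12 s on the robot's clock; no verdict was returned.

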